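# Stack the handled tray on the tea caddy

### The arm

A 7-joint arm with a two-finger parallel gripper is mounted at the origin on the work surface. World frame = base frame: x ahead of the robot, y to its left, z up, the work surface at z = 0. Lengths are in m, angles in rad, forces in N, time in s.
With the tool pointing down it reaches from about 0.4 to 0.85 m from the base axis. Payload 10.4 kg.
Tool frame: the origin (TCP) lies between the finger pads; the fingertips stand 11 mm ahead of it and the grasp point (between the pads) lies 8 mm behind it (tip_reach is the distance from the TCP to the fingertips, in m); z points along the fingers, y is the line along which they close (so a half turn about z gives the same grasp; the last joint's range is limited). The gripper opens to 85 mm and grips with 20 to 120 N. Pads are 22 mm wide; open, the fingers measure 114 mm over their backs; the gripper's body (76 mm by 85 mm) begins 54 mm behind the grasp point. The pads swing forward as they close: fully open they stand 13 mm farther back than shut.
Start: joints at [-1.297, 0.332, -0.065, 1.46, 0.022, 1.35, -0.088], TCP at [0.183, 0.598, 0.242] pointing down, gripper open.
Joint ranges: [-2.6, 2.6], [-0.5, 2.12], [-1.47, 1.34], [0.16, 2.42], [-1.27, 4.41], [0.06, 2.06], [-2.6, 2.6]. Speed limits (rad/s): [2.22, 2.22, 2.79, 2.79, 3.14, 3.14, 3.14].

### API

Orientations are given as a unit quaternion [x, y, z, w].
In Python, from workcell import * gives the robot as it stands.
- The arm moves only by the shell command python3 -m inch 'ROWS' [OPENING] [FORCE]. ROWS is JSON, a list of rows, each an object with "slide": the shift along the world's x, y, z in m, a list of three; "yaw": the turn about the world's z in rad. A call has 1 to 20 rows; each row is the pose to reach, as a shift and turn from the pose commanded when the call began; what a row does not reach only later rows make up. A row lasts 1/12 s, in which the tool goes at most 41.7 mm and 7.16 degrees, less where a joint would pass 70% of its speed; a pose out of reach is approached as far as the arm can. A call with a gripper value outside its range is refused whole. OPENING is the closure in counts, from 0 (fully open) to 255 (shut), set as the call begins (- or left out, the last holds). The fingers move at their own pace and stop on an object; FORCE is the grip in N (left out, the last holds). Time passes only in rows, so rows that repeat a pose let the fingers close. It gives the time, the measured TCP pose, the force, the opening and the grip force at its end, in the units of the state.
- get_obs(): the state, without advancing time (a new reading comes with each control period).
- camera(name): name is "side" or "top"; returns a dict with "frame" (400x640x3 uint8, red, green, blue), "fx", "fy", "cx", "cy" (pixels), "k1" (the pictures are not rectified: a ray, as slopes to the right and down, at radius r is drawn at 1 + k1 r^2 times it, then the intrinsics apply), "extrinsics" (4x4, takes a point from world to camera coordinates). Camera axes: x right, y down, z forward; pixel columns grow to the right and rows downward; lengths in m; the calibration is good to about 2 mm. A picture is of the moment at which its call begins. There is no depth.
- hand_in(): hands the job in; it is judged then, once.
The state is a dict: "clock": time; "joint_pos": joint angles; "joint_velocities": joint speeds; "tau": joint torques, N m; "position": TCP position; "ee_rot": TCP orientation; "ft_force": force on the tool from outside, world axes, zero at the start; "torque": the same for the moment, N m; "grip_width": opening from 0.0 (shut) to 1.0 (fully open); "grasp_force": force on a finger pad.
Only numpy, scipy, OpenCV 4.12 (cv2) and the standard library are available. Lean on these libraries where they do the work, as an engineer would, in place of code of your own. Each camera call takes 0.05 s, during which the arm holds its last target. There are 200 camera calls.

### The job

Slide the white tray by its front wall completely out from under the wire rack and let go of it, standing flat on the worktop in front. Then take it by its wooden handle, lift it over to the wooden tea caddy and lower it until its four corner lugs are fully home in the caddy's sockets, letting go only once it is down. Either way round will do; leave the caddy where it stands, and leave the mug, pepper mill, jar and cup alone.

Things in the scene. Friction and masses are not known exactly. Their poses are not given: they have to be found in the camera images.
- tray: White open tray, 260 to 460 g, 200 mm in x, 180 in y. Origin: footprint centre at the lug tips, z up; x points into the rack at the start. Black lugs 14 mm thick, tapering to 8 at the tip, at x +-85, y +-75 mm, z 0 to 12. Floor z 12 to 18; walls 8 mm thick, rim at z 57. Stands loose on the worktop, its front 74 to 88 mm out of the rack, the handle under the wires.
- tray_front (a point): Middle of the tray's front wall, on its rim (tray x -96, y 0, z 57 mm; centre of the 8 mm wall); axes as the tray's. The wall runs along y and stands free inside and outside.
- tray_handle (a point): Centre of the tray's wooden handle bar (tray x 0, y 0, z 89 mm); axes as the tray's. The bar runs along y, 120 mm long, 16 mm thick in x, from z 79 to 99 mm, on two 12 mm posts at y +-49 mm.
- caddy: Wooden tea caddy with four fixed tins, loose, 1.6 kg, 200 mm in x, 180 in y. Origin: centre of its underside, z up. Posts 28 mm square, 60 high, at x +-85, y +-75 mm; each has a white-rimmed square socket 19 mm wide, 16 deep, open upward. Walls 55 high, tins lower. With the lugs home the tray's floor rests on the posts, the tray's origin 48 mm above the caddy's.
- rack: Fixed wire rack on the worktop. Origin: on the worktop under the middle of its front edge (the opening); x points into the rack, z up. 236 mm wide between leg centres, 180 deep (x 0 to 180), undersides of the top bars at 109 mm, tops at 117; two tins on top at the back, up to 173 mm high.
- mug: Blue mug, 72 mm across, 75 mm high, handle at +y. Origin: centre of the underside. Bystander.
- mill: Dark wooden pepper mill, 52 mm across, 122 mm high. Origin: centre of the underside. Bystander.
- jar: Glass jar with a steel cap, 68 mm across, 100 mm high. Origin: centre of the underside. Bystander.
- cup: White ceramic cup without a handle, 72 mm across, 85 mm high. Origin: centre of the underside. Bystander.

How it is judged:
By the outcome, as a careful person would: the job done as asked, in the order asked, and still so for the second after the job is handed in, with the robot touching nothing.
It also fails if it takes over 64 s, if anything falls off the work surface, if the arm or the gripper's body presses on something with over 40 N, if the wrist force passes 120 N, or if a joint passes its speed limit or range.

## Working session

There is one attempt and no reset: what is moved stays moved. The work goes in short steps, Python scripts to look and compute and a shell command to move; the robot and the scene stay as the last step left them, time stands still between calls to the robot, and variables do not carry over. Pictures are saved under pics/ and viewed, at most 10 in all, crops included, and the job is handed in when it is done.

```bash
mkdir -p pics
cat > h.py <<'E'
from workcell import *
import numpy as np, cv2
def snap(n,f):
    c=camera(n); cv2.imwrite('pics/'+f,c['frame'][:,:,::-1]); import pickle; pickle.dump(c,open(f'{n}.pkl','wb')); return c
def load(n):
    import pickle; return pickle.load(open(f'{n}.pkl','rb'))
def ray(c,u,v):
    d=np.array([(u-c['cx'])/c['fx'],(v-c['cy'])/c['fy']]); s=d.copy()
    for _ in range(20): s=d/(1+c['k1']*(s@s))
    R=c['extrinsics'][:3,:3]; t=c['extrinsics'][:3,3]
    return -R.T@t, R.T@np.array([*s,1])
def at_z(c,u,v,z):
    o,d=ray(c,u,v); return o+d*(z-o[2])/d[2]
def proj(c,P):
    P=np.atleast_2d(P); q=P@c['extrinsics'][:3,:3].T+c['extrinsics'][:3,3]; s=q[:,:2]/q[:,2:]
    s=s*(1+c['k1']*(s**2).sum(1,keepdims=True)); return s*[c['fx'],c['fy']]+[c['cx'],c['cy']]
E
python3 - <<'E'
from h import *
for n in('top','side'):
    c=snap(n,n+'0.png'); print(n,c['fx'],c['k1'],-c['extrinsics'][:3,:3].T@c['extrinsics'][:3,3]); print(c['extrinsics'].round(3))
print(get_obs())
E
```

```text
top 403.70924098741443 -0.08181136011874304 [0.49449468 0.00801989 1.18439902]
[[ 0.004 -1.     0.015 -0.012]
 [-0.996 -0.006 -0.092  0.602]
 [ 0.092 -0.014 -0.996  1.134]
 [ 0.     0.     0.     1.   ]]
side 505.7306745658101 -0.059046351291037344 [ 0.13154158 -1.35156323  0.88078173]
[[ 9.430e-01 -3.310e-01  1.000e-03 -5.730e-01]
 [-1.570e-01 -4.490e-01 -8.800e-01  1.880e-01]
 [ 2.920e-01  8.300e-01 -4.760e-01  1.502e+00]
 [ 0.000e+00  0.000e+00  0.000e+00  1.000e+00]]
{'clock': 0.1, 'joint_pos': array([-1.29659647,  0.33281253, -0.06471799,  1.46083839,  0.02160643,
        1.34991074, -0.0884873 ]), 'joint_velocities': array([-0.00029848, -0.00032063, -0.00076072, -0.00361322,  0.00032192,
       -0.00120678,  0.00164946]), 'tau': array([ 1.32340156e-03, -6.26733112e+01,  4.90237260e-02, -3.92441297e+01,
        1.62074278e-02,  6.66481486e-03, -3.00262889e-05]), 'position': array([0.18268941, 0.59737121, 0.24160217]), 'ee_rot': array([ 1.47831111e-01,  9.89012415e-01, -6.33216072e-04, -6.55121467e-05]), 'ft_force': array([ 0.01430188,  0.16906169, -0.78028496]), 'torque': array([ 0.02803367, -0.02591091,  0.00667261]), 'grasp_force': 0.0, 'grip_width': 0.9977317638438599}
```

View pics/top0.png

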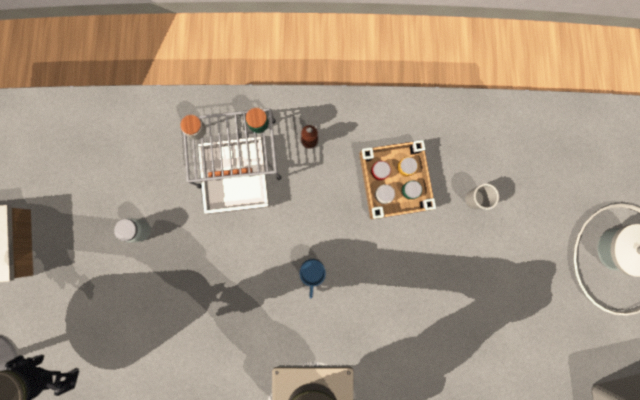

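View pics/side0.png

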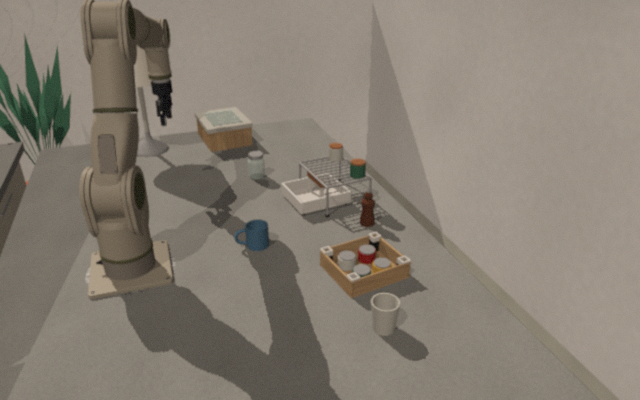

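The top view shows the tray front at about (204-268, 210) under the rack at (185-275, 110-185). The caddy is at (363-434, 145-215), the jar at (125,230) and the mug at (312,272). I'll enlarge the tray and caddy.

Run:
```python
from h import *
c=load('top'); f=c['frame'][:,:,::-1]
a=cv2.resize(f[100:220,175:285],None,fx=5,fy=5,interpolation=cv2.INTER_CUBIC)
cv2.imwrite('pics/t1.png',cv2.resize(f[100:220,175:325],(750,600),interpolation=cv2.INTER_CUBIC))
cv2.imwrite('pics/c1.png',cv2.resize(f[135:225,350:450],None,fx=6,fy=6,interpolation=cv2.INTER_CUBIC))
```

```text
(no output)
```

View pics/t1.png

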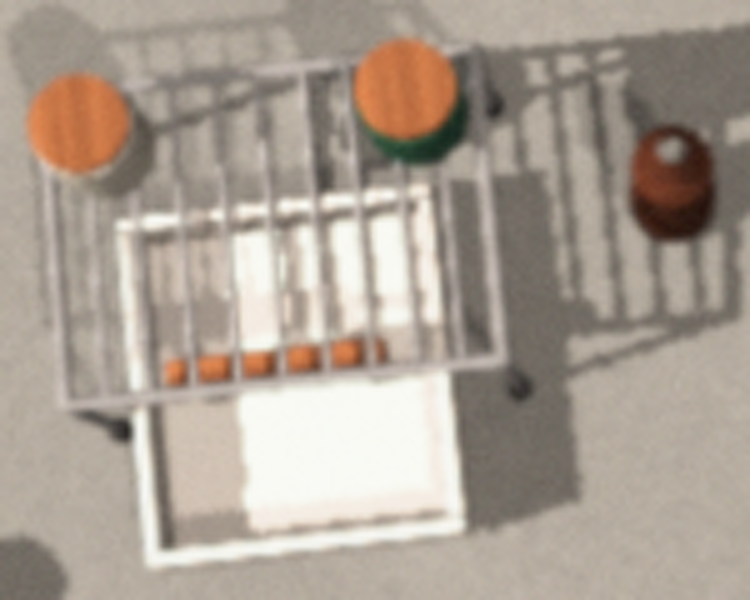

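View pics/c1.png

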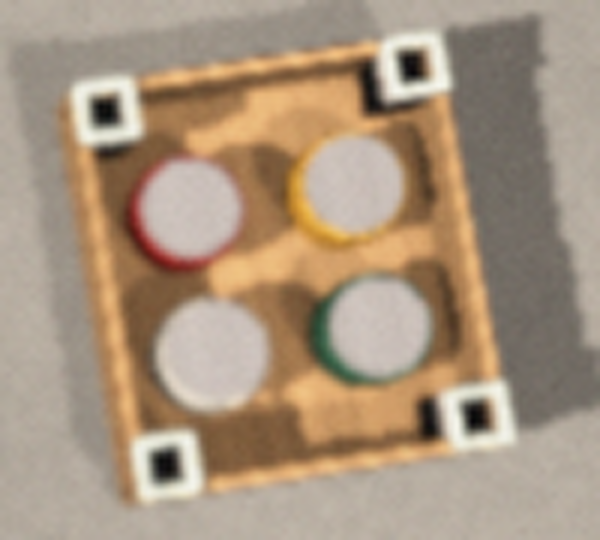

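The tray crop shows rim corners at (148,566), (465,530), (432,187) and (118,222), with the rack's front bar running (63,403)-(503,362). The caddy crop shows socket centres at (106,110), (412,66), (476,415) and (166,464).

```bash
cat >> h.py <<'E'
def rigid(m,w):  # world = R m + t
    m=np.array(m);w=np.array(w)[:,:2];mc=m.mean(0);wc=w.mean(0)
    a=m-mc;b=w-wc;th=np.arctan2((a[:,0]*b[:,1]-a[:,1]*b[:,0]).sum(),(a*b).sum())
    R=np.array([[np.cos(th),-np.sin(th)],[np.sin(th),np.cos(th)]]);t=wc-R@mc
    return t,th,(w-(m@R.T+t))
def un(p,s,o): return [((x+.5)/s-.5+o[0],(y+.5)/s-.5+o[1]) for x,y in p]
E
python3 - <<'E'
from h import *
c=load('top')
p=un([(148,566),(465,530),(432,187),(118,222)],5,(175,100))
w=[at_z(c,*q,.057) for q in p]
t,th,r=rigid([(-.1,.09),(-.1,-.09),(.1,-.09),(.1,.09)],w)
R=np.array([[np.cos(th),-np.sin(th)],[np.sin(th),np.cos(th)]])
print('tray',t,th,np.degrees(th),r.round(4).tolist(),'front',t+R@[-.096,0])
p=un([(63,403),(503,362)],5,(175,100)); w=np.array([at_z(c,*q,.115)for q in p]); d=w[0]-w[1];print('rack',w,np.degrees(np.arctan2(-d[0],d[1])),np.hypot(*d[:2]))
p=un([(106,110),(412,66),(476,415),(166,464)],6,(350,135))
w=[at_z(c,*q,.060) for q in p]
t,th,r=rigid([(.085,.075),(.085,-.075),(-.085,-.075),(-.085,.075)],w)
print('caddy',t,th,np.degrees(th),r.round(4).tolist())
for n,u,v,z in(('jar',125,229,.1),('mug',312,271,.075),('mill',309,133,.11)): print(n,at_z(c,u,v,z))
from scipy.spatial.transform import Rotation as Ro
o=get_obs();print(o['position'],Ro.from_quat(o['ee_rot']).as_matrix().round(3))
E
```

```text
tray [0.66207058 0.22750769] 0.11663709202777535 6.682813107870508 [[0.0012, -0.0003], [0.0015, 0.0008], [-0.0014, -0.0005], [-0.0013, -0.0]] front [0.56672285 0.2163359 ]
rack [[0.6375834  0.33834379 0.115     ]
 [0.66083556 0.10218331 0.115     ]] 5.6231683854657515 0.23730241710657027
caddy [ 0.65380437 -0.23991563] 0.15827138430286558 9.068282338247306 [[-0.0, -0.0005], [-0.0007, 0.0006], [0.0004, 0.0004], [0.0004, -0.0005]]
jar [0.5056057  0.51022885 0.1       ]
mug [0.39572477 0.00219089 0.075     ]
mill [0.7693566  0.01244218 0.11      ]
[0.18268941 0.59737121 0.24160217] [[-0.956  0.292 -0.   ]
 [ 0.292  0.956 -0.001]
 [-0.    -0.001 -1.   ]]
```

```bash
python3 -m inch '[{"slide":[0.02,-0.02,0],"yaw":-0.06},{"slide":[0.05,-0.05,0],"yaw":-0.16},{"slide":[0.08,-0.08,0],"yaw":-0.27},{"slide":[0.11,-0.11,0],"yaw":-0.37},{"slide":[0.14,-0.14,0],"yaw":-0.47},{"slide":[0.17,-0.17,0],"yaw":-0.57},{"slide":[0.2,-0.2,0],"yaw":-0.67},{"slide":[0.23,-0.23,0],"yaw":-0.77},{"slide":[0.26,-0.26,0],"yaw":-0.87},{"slide":[0.29,-0.29,0],"yaw":-0.97},{"slide":[0.32,-0.32,-0.02],"yaw":-1.07},{"slide":[0.35,-0.35,-0.04],"yaw":-1.15},{"slide":[0.37,-0.37,-0.06],"yaw":-1.16},{"slide":[0.383,-0.38,-0.08],"yaw":-1.16},{"slide":[0.384,-0.381,-0.09],"yaw":-1.16},{"slide":[0.384,-0.381,-0.09],"yaw":-1.16},{"slide":[0.384,-0.381,-0.09],"yaw":-1.16},{"slide":[0.384,-0.381,-0.09],"yaw":-1.16}]' 0 40
```

```text
clock: 1.6
position: [0.5665, 0.2183, 0.1533]
ee_rot: [0.665, 0.747, 0.001, -0.0]
ft_force: [-0.3, -0.2, -0.5]
grip_width: 1.0
grasp_force: 0.0
```

```bash
python3 -m inch '[{"slide":[0,-0.001,-0.02],"yaw":0},{"slide":[0,-0.001,-0.05],"yaw":0},{"slide":[0,-0.001,-0.08],"yaw":0},{"slide":[0,-0.001,-0.1],"yaw":0},{"slide":[0,-0.001,-0.11],"yaw":0},{"slide":[0,-0.001,-0.115],"yaw":0},{"slide":[0,-0.001,-0.115],"yaw":0},{"slide":[0,-0.001,-0.115],"yaw":0}]' && python3 -m inch '[{"slide":[0,0,0],"yaw":0},{"slide":[0,0,0],"yaw":0},{"slide":[0,0,0],"yaw":0},{"slide":[0,0,0],"yaw":0},{"slide":[0,0,0],"yaw":0},{"slide":[0,0,0],"yaw":0},{"slide":[0,0,0],"yaw":0},{"slide":[0,0,0],"yaw":0},{"slide":[0,0,0],"yaw":0},{"slide":[0,0,0],"yaw":0},{"slide":[0,0,0],"yaw":0},{"slide":[0,0,0],"yaw":0}]' 255 40
```

```text
clock: 2.27
position: [0.5676, 0.2164, 0.0389]
ee_rot: [0.665, 0.746, 0.001, 0.0]
ft_force: [-0.5, 0.0, -0.1]
grip_width: 0.998
grasp_force: 0.0
clock: 3.27
position: [0.5669, 0.2157, 0.0375]
ee_rot: [0.666, 0.746, 0.0, 0.0]
ft_force: [-1.1, 0.1, 4.9]
grip_width: 0.09
grasp_force: 40.6
```

```bash
python3 -m inch '[{"slide":[-0.003,0,0],"yaw":0},{"slide":[-0.01,-0.001,0],"yaw":0},{"slide":[-0.02,-0.002,0],"yaw":0},{"slide":[-0.03,-0.003,0],"yaw":0},{"slide":[-0.04,-0.004,0],"yaw":0},{"slide":[-0.05,-0.005,0],"yaw":0},{"slide":[-0.06,-0.006,0],"yaw":0},{"slide":[-0.07,-0.008,0],"yaw":0},{"slide":[-0.08,-0.009,0],"yaw":0},{"slide":[-0.09,-0.01,0],"yaw":0},{"slide":[-0.1,-0.011,0],"yaw":0},{"slide":[-0.11,-0.012,0],"yaw":0},{"slide":[-0.12,-0.013,0],"yaw":0},{"slide":[-0.13,-0.014,0],"yaw":0},{"slide":[-0.14,-0.016,0],"yaw":0},{"slide":[-0.148,-0.017,0],"yaw":0},{"slide":[-0.153,-0.017,0],"yaw":0},{"slide":[-0.155,-0.017,0],"yaw":0},{"slide":[-0.155,-0.017,0],"yaw":0},{"slide":[-0.155,-0.017,0],"yaw":0}]' && python3 -m inch '[{"slide":[0,0,0],"yaw":0},{"slide":[0,0,0],"yaw":0},{"slide":[0,0,0],"yaw":0},{"slide":[0,0,0],"yaw":0},{"slide":[0,0,0],"yaw":0},{"slide":[0,0,0],"yaw":0},{"slide":[0,0,0],"yaw":0},{"slide":[0,0,0],"yaw":0},{"slide":[0,0,0],"yaw":0},{"slide":[0,0,0],"yaw":0}]' 0 && python3 -m inch '[{"slide":[0,0,0.01],"yaw":0},{"slide":[0,0,0.03],"yaw":0},{"slide":[0,0,0.06],"yaw":0},{"slide":[0,0,0.09],"yaw":0},{"slide":[0,0,0.12],"yaw":0},{"slide":[0,0,0.15],"yaw":0},{"slide":[-0.01,0.03,0.17],"yaw":0},{"slide":[-0.02,0.06,0.18],"yaw":0},{"slide":[-0.02,0.08,0.18],"yaw":0},{"slide":[-0.02,0.08,0.18],"yaw":0},{"slide":[-0.02,0.08,0.18],"yaw":0}]'
```

```text
clock: 4.93
position: [0.411, 0.1986, 0.0374]
ee_rot: [0.666, 0.746, -0.001, -0.001]
ft_force: [-4.4, -0.8, 12.2]
grip_width: 0.088
grasp_force: 41.6
clock: 5.77
position: [0.4118, 0.1987, 0.0374]
ee_rot: [0.666, 0.746, 0.0, 0.0]
ft_force: [0.3, -0.4, -0.7]
grip_width: 1.003
grasp_force: 0.0
clock: 6.68
position: [0.3915, 0.2792, 0.2178]
ee_rot: [0.665, 0.747, 0.0, 0.0]
ft_force: [0.2, -0.2, -0.4]
grip_width: 1.002
grasp_force: 0.0
```

Run:
```python
from h import *
c=snap('top','top2.png'); f=c['frame'][:,:,::-1]
cv2.imwrite('pics/t2.png',cv2.resize(f[150:270,175:325],(750,600),interpolation=cv2.INTER_CUBIC))
```

```text
(no output)
```

View pics/t2.png

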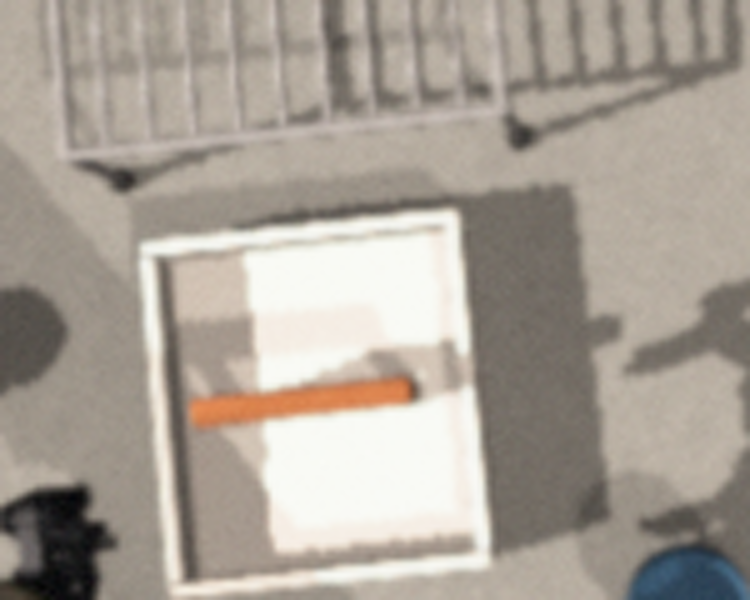

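The tray is clear of the rack and stands flat. Its rim corners are at (172,597), (490,566), (459,209) and (140,244), and the handle bar runs (191,412)-(414,389).

Run:
```python
from h import *
c=load('top')
w=[at_z(c,*q,.057) for q in un([(172,597),(490,566),(459,209),(140,244)],5,(175,150))]
t,th,r=rigid([(-.1,.09),(-.1,-.09),(.1,-.09),(.1,.09)],w)
print('tray',t,th,r.round(4).tolist())
w=np.array([at_z(c,*q,.097) for q in un([(191,412),(414,389)],5,(175,150))]); d=w[0]-w[1]
print('handle',w.mean(0),np.arctan2(-d[0],d[1]),np.hypot(*d[:2])); o=get_obs(); print(o['position'])
```

```text
tray [0.50559402 0.21019971] 0.10910128739135508 [[0.0012, -0.0011], [0.0001, 0.0014], [-0.0001, -0.0004], [-0.0013, 0.0001]]
handle [0.50644389 0.20964796 0.097     ] 0.10942571988557988 0.12082796302586843
[0.39181549 0.27811693 0.21759521]
```

```bash
python3 -m inch '[{"slide":[0.02,-0.012,0],"yaw":0},{"slide":[0.05,-0.03,0],"yaw":0},{"slide":[0.08,-0.048,0],"yaw":0},{"slide":[0.105,-0.063,0],"yaw":0},{"slide":[0.115,-0.069,0],"yaw":0},{"slide":[0.115,-0.069,-0.01],"yaw":-0.006},{"slide":[0.115,-0.069,-0.03],"yaw":-0.006},{"slide":[0.115,-0.069,-0.06],"yaw":-0.006},{"slide":[0.115,-0.069,-0.09],"yaw":-0.006},{"slide":[0.115,-0.069,-0.115],"yaw":-0.006},{"slide":[0.115,-0.069,-0.13],"yaw":-0.006},{"slide":[0.115,-0.069,-0.138],"yaw":-0.006},{"slide":[0.115,-0.069,-0.138],"yaw":-0.006},{"slide":[0.115,-0.069,-0.138],"yaw":-0.006}]' && python3 -m inch '[{"slide":[0,0,0],"yaw":0},{"slide":[0,0,0],"yaw":0},{"slide":[0,0,0],"yaw":0},{"slide":[0,0,0],"yaw":0},{"slide":[0,0,0],"yaw":0},{"slide":[0,0,0],"yaw":0},{"slide":[0,0,0],"yaw":0},{"slide":[0,0,0],"yaw":0},{"slide":[0,0,0],"yaw":0},{"slide":[0,0,0],"yaw":0},{"slide":[0,0,0],"yaw":0},{"slide":[0,0,0],"yaw":0}]' 255 100
```

```text
clock: 7.9
position: [0.5065, 0.2098, 0.0797]
ee_rot: [0.668, 0.744, -0.0, -0.0]
ft_force: [-0.0, 0.4, 0.6]
grip_width: 1.001
grasp_force: 0.0
clock: 8.9
position: [0.5071, 0.2098, 0.0798]
ee_rot: [0.668, 0.744, 0.0, 0.0]
ft_force: [-1.4, -0.7, 4.7]
grip_width: 0.169
grasp_force: 97.8
```

```bash
python3 -m inch '[{"slide":[0,0,0.005],"yaw":0},{"slide":[0,0,0.015],"yaw":0},{"slide":[0,0,0.03],"yaw":0},{"slide":[0,0,0.05],"yaw":0},{"slide":[0,0,0.07],"yaw":0},{"slide":[0,0,0.09],"yaw":0},{"slide":[0,0,0.11],"yaw":0},{"slide":[0,0,0.13],"yaw":0},{"slide":[0,0,0.145],"yaw":0},{"slide":[0,0,0.155],"yaw":0},{"slide":[0,0,0.16],"yaw":0},{"slide":[0,0,0.16],"yaw":0}]' && python3 -m inch '[{"slide":[0.002,-0.005,0],"yaw":0},{"slide":[0.007,-0.02,0],"yaw":0},{"slide":[0.015,-0.045,0],"yaw":0},{"slide":[0.025,-0.075,0],"yaw":0.01},{"slide":[0.034,-0.105,0],"yaw":0.01},{"slide":[0.044,-0.135,0],"yaw":0.02},{"slide":[0.054,-0.165,0],"yaw":0.02},{"slide":[0.064,-0.195,0],"yaw":0.03},{"slide":[0.074,-0.225,0],"yaw":0.03},{"slide":[0.084,-0.255,0],"yaw":0.04},{"slide":[0.093,-0.285,0],"yaw":0.04},{"slide":[0.103,-0.315,0],"yaw":0.05},{"slide":[0.113,-0.345,0],"yaw":0.05},{"slide":[0.123,-0.375,0],"yaw":0.05},{"slide":[0.132,-0.405,0],"yaw":0.05},{"slide":[0.14,-0.427,0],"yaw":0.05},{"slide":[0.145,-0.442,0],"yaw":0.05},{"slide":[0.147,-0.449,0],"yaw":0.05},{"slide":[0.147,-0.45,0],"yaw":0.05},{"slide":[0.147,-0.45,0],"yaw":0.05}]' && python3 -m inch '[{"slide":[0,0,-0.02],"yaw":0},{"slide":[0,0,-0.04],"yaw":0},{"slide":[0,0,-0.06],"yaw":0},{"slide":[0,0,-0.07],"yaw":0},{"slide":[0,0,-0.07],"yaw":0},{"slide":[0,0,-0.07],"yaw":0},{"slide":[0,0,-0.07],"yaw":0},{"slide":[0,0,-0.07],"yaw":0}]'
python3 - <<'E'
from h import *
c=snap('top','top3.png'); f=c['frame'][:,:,::-1]
a=cv2.resize(f[130:230,345:445],None,fx=6,fy=6,interpolation=cv2.INTER_CUBIC)
c=snap('side','side3.png'); f=c['frame'][:,:,::-1]
cv2.imwrite('pics/t3.png',a); cv2.imwrite('pics/s3.png',cv2.resize(f[170:320,300:440],None,fx=4,fy=4,interpolation=cv2.INTER_CUBIC)); print(get_obs()['position'])
E
```

```text
clock: 9.9
position: [0.5069, 0.2098, 0.2401]
ee_rot: [0.668, 0.744, 0.001, 0.0]
ft_force: [-0.1, 0.5, -3.8]
grip_width: 0.172
grasp_force: 97.9
clock: 11.57
position: [0.6534, -0.24, 0.2384]
ee_rot: [0.649, 0.761, -0.0, -0.001]
ft_force: [0.9, 0.1, -3.3]
grip_width: 0.17
grasp_force: 97.8
clock: 12.23
position: [0.6544, -0.2404, 0.171]
ee_rot: [0.649, 0.761, 0.001, 0.001]
ft_force: [0.0, -0.6, -3.9]
grip_width: 0.17
grasp_force: 97.7
[ 0.65418479 -0.24050696  0.17051659]
```

View pics/t3.png

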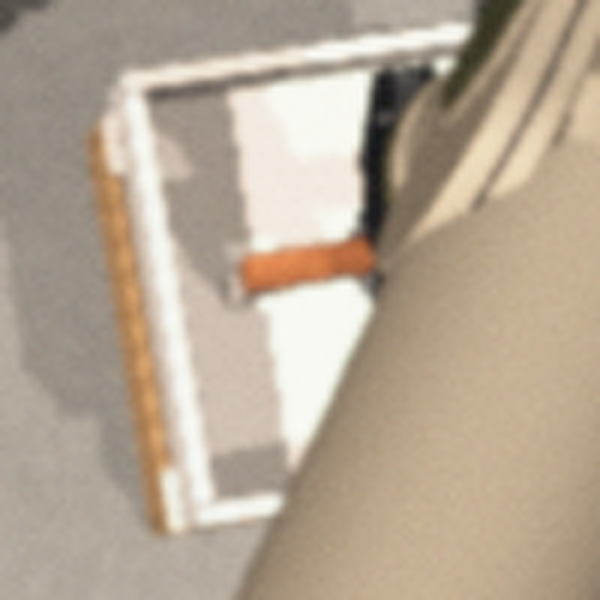

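View pics/s3.png

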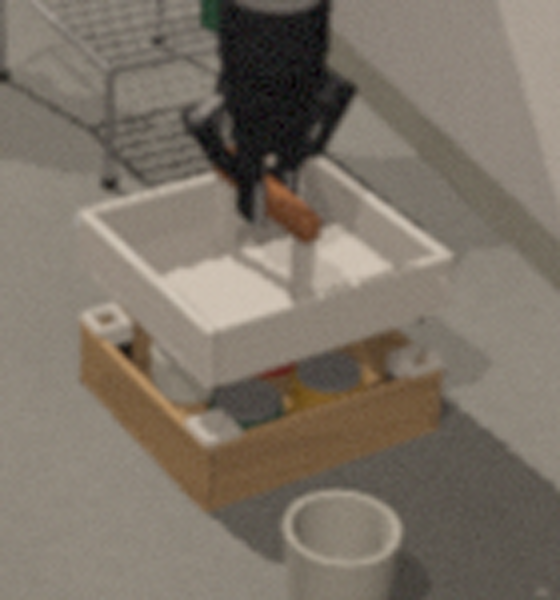

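The top crop shows the tray's left rim corners at (122,78) and (195,528). The side crop shows rim corners at (78,212), (210,332) and (452,258), with the tray about 30 mm above the sockets and nearly aligned. I'll fit the residual from these.

Run:
```python
from h import *
from scipy.optimize import least_squares
T,S=load('top'),load('side')
ot=un([(122,78),(195,528)],6,(345,130)); os_=un([(78,212),(210,332),(452,258)],4,(300,170))
mt=[(.1,.09),(-.1,.09)]; ms=[(-.1,.09),(-.1,-.09),(.1,-.09)]
def W(p,m,z): 
    c,s=np.cos(p[2]),np.sin(p[2]); return [[p[0]+c*x-s*y,p[1]+s*x+c*y,z] for x,y in m]
z=.1475
f=lambda p:np.r_[(proj(T,W(p,mt,z))-ot).ravel(),(proj(S,W(p,ms,z))-os_).ravel()]
r=least_squares(f,[.654,-.24,.158]);print('both',r.x,r.fun.round(1))
r=least_squares(lambda p:f(p)[:4],[.654,-.24,.158]);print('top',r.x,r.fun.round(1))
# side-view caddy socket check
p=[.6538,-.2399,.1583]; q=proj(S,W(p,[(-.085,.075),(-.085,-.075),(.085,-.075)],.06)); print('sockets predicted in s3 crop',((q-[300,170]+.5)*4-.5).round(1))
```

```text
both [ 0.65297032 -0.23983902  0.1646452 ] [ 0.  -0.5  1.1 -0.3 -0.8 -0.8 -0.7  0.   0.3 -0.9]
top [ 0.6506996  -0.23854322  0.15125291] [-0.  -0.2  0.   0.2]
sockets predicted in s3 crop [[104.  315.1]
 [210.6 422.3]
 [413.5 354.5]]
```

```bash
python3 -m inch '[{"slide":[0,0,-0.01],"yaw":0},{"slide":[0,0,-0.02],"yaw":0},{"slide":[0,0,-0.026],"yaw":0},{"slide":[0,0,-0.03],"yaw":0},{"slide":[0,0,-0.032],"yaw":0},{"slide":[0,0,-0.034],"yaw":0},{"slide":[0,0,-0.034],"yaw":0},{"slide":[0,0,-0.034],"yaw":0}]' && python3 -m inch '[{"slide":[0,0,-0.002],"yaw":0},{"slide":[0,0,-0.004],"yaw":0},{"slide":[0,0,-0.005],"yaw":0},{"slide":[0,0,-0.005],"yaw":0},{"slide":[0,0,-0.005],"yaw":0}]'
```

```text
clock: 13.0
position: [0.6539, -0.2404, 0.1355]
ee_rot: [0.649, 0.761, 0.0, 0.0]
ft_force: [-0.1, -0.7, -3.7]
grip_width: 0.171
grasp_force: 97.8
clock: 13.42
position: [0.6537, -0.2403, 0.1303]
ee_rot: [0.649, 0.761, 0.0, -0.0]
ft_force: [-0.2, -0.3, -3.9]
grip_width: 0.171
grasp_force: 97.8
```

```bash
python3 -m inch '[{"slide":[0,0,-0.001],"yaw":0},{"slide":[0,0,-0.002],"yaw":0},{"slide":[0,0,-0.003],"yaw":0},{"slide":[0,0,-0.003],"yaw":0},{"slide":[0,0,-0.003],"yaw":0},{"slide":[0,0,-0.003],"yaw":0}]'
```

```text
clock: 13.92
position: [0.6539, -0.2403, 0.128]
ee_rot: [0.649, 0.761, 0.0, 0.0]
ft_force: [-2.7, 1.5, 4.7]
grip_width: 0.167
grasp_force: 98.9
```

Contact came at the expected height, so the tray is home. Next I release it, withdraw and check.

```bash
python3 -m inch '[{"slide":[0,0,0],"yaw":0},{"slide":[0,0,0],"yaw":0},{"slide":[0,0,0],"yaw":0},{"slide":[0,0,0],"yaw":0},{"slide":[0,0,0],"yaw":0},{"slide":[0,0,0],"yaw":0},{"slide":[0,0,0],"yaw":0},{"slide":[0,0,0],"yaw":0},{"slide":[0,0,0],"yaw":0},{"slide":[0,0,0],"yaw":0}]' 0 && python3 -m inch '[{"slide":[0,0,0.01],"yaw":0},{"slide":[0,0,0.03],"yaw":0},{"slide":[0,0,0.06],"yaw":0},{"slide":[0,0,0.09],"yaw":0},{"slide":[0,0,0.12],"yaw":0},{"slide":[0,0,0.14],"yaw":0},{"slide":[0,0,0.15],"yaw":0},{"slide":[-0.02,0.02,0.15],"yaw":0},{"slide":[-0.05,0.05,0.15],"yaw":0},{"slide":[-0.08,0.08,0.15],"yaw":0},{"slide":[-0.1,0.1,0.15],"yaw":0},{"slide":[-0.12,0.12,0.15],"yaw":0},{"slide":[-0.12,0.12,0.15],"yaw":0},{"slide":[-0.12,0.12,0.15],"yaw":0}]'
python3 - <<'E'
from h import *
c=snap('side','side4.png'); f=c['frame'][:,:,::-1]
a=cv2.resize(f[190:340,290:440],(600,600),interpolation=cv2.INTER_CUBIC)
cv2.imwrite('pics/s4.png',a)
E
```

```text
clock: 14.75
position: [0.6538, -0.2403, 0.1273]
ee_rot: [0.649, 0.761, 0.0, 0.0]
ft_force: [0.7, -0.1, 0.4]
grip_width: 0.999
grasp_force: 0.0
clock: 15.92
position: [0.5332, -0.1189, 0.2776]
ee_rot: [0.648, 0.761, 0.001, -0.0]
ft_force: [0.5, -0.6, 0.2]
grip_width: 1.002
grasp_force: 0.0
```

View pics/s4.png

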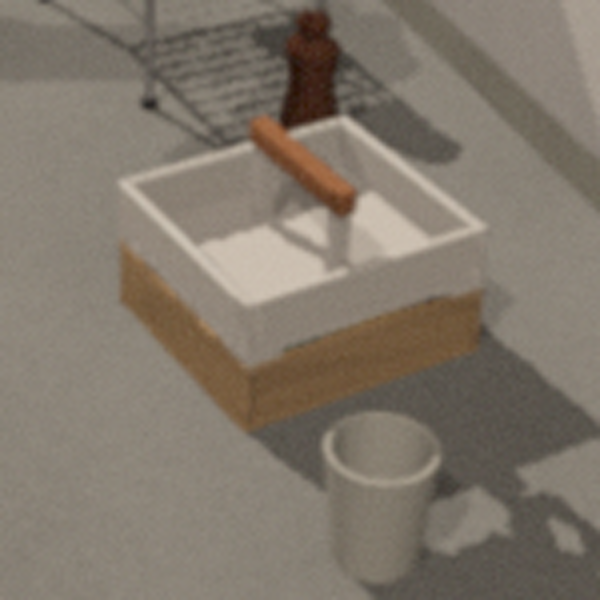

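The tray sits level on the caddy with its edges flush, rim corners at (125,184), (247,305) and (484,228). The mill and cup are undisturbed.

```bash
python3 -c "
from workcell import *
print(hand_in())"
```

```text
the job is handed in; nothing more can be done
None
```

The tray was slid out and set down in front of the rack, then lifted by its handle onto the caddy and released once its lugs were fully home; the job was handed in at about 16 s.

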